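Test the sensing strip of a bowl mill

ROBOT

A 6-joint arm with a two-finger parallel gripper is mounted at the origin on the work surface. World frame = base frame: x ahead of the robot, y to its left, z up, the work surface at z = 0. Lengths are in m, angles in degrees, forces in N, time in s.
With the tool pointing down it reaches from about 0.375 to 0.9 m from the base axis. Payload 3.1 kg.
Tool frame: the origin (TCP) lies midway between the tips of the shut fingers; the grasp point (between the pads) lies bot.hold_point_z behind it (bot.hold_point_z is the distance from the TCP to the grasp point, in m); z points along the fingers, y is the direction in which the jaws open and shut (so a half turn about z gives the same grasp; the last joint's range is limited). The gripper opens to 87 mm and grips with 3 to 60 N. Pads are 19 mm wide; open, the fingers measure 117 mm over their backs; the gripper's body (75 mm by 190 mm) begins 51 mm behind the grasp point.
Start: joints at [62.768, 30.224, 82.088, -0, 67.689, -10.227], TCP at [0.183, 0.598, 0.223] pointing down, gripper open.
Joint ranges: [-176.69, 176.69], [-43.24, 126.21], [12.49, 139.97], [-82, 262], [0, 151.66], [-163.58, 163.58]. Speed limits (degrees/s): [159.86, 159.86, 180, 180, 180, 180].

INTERFACE

Orientations are given as a 3x3 rotation matrix whose columns are the frame's x, y, z axes.
In Python, from rig import bot, vision, hand_in gives the robot as it stands. The module is installed in compiled form; this text tells all that it offers.
- The arm moves only by the shell command python3 -m handwheel 'ROWS'. ROWS is JSON, a list of rows, each an object of numbers: "hand": the gripper's target within -1 to 1 (fully open at 1, half-way at 0, shut at -1); "dx", "dy", "dz": the shift along the world's x, y, z in cm; "wx", "wy", "wz": the turn, a rotation vector about the world's x, y, z in rad. In form: [{"hand": .., "dx": .., "dy": .., "dz": .., "wx": .., "wy": .., "wz": ..}, ...]. A call has 1 to 10 rows; each row shifts and turns the commanded pose from where the row before left it; what a row does not reach is not made up. A row lasts 1/10 s, in which the tool goes at most 50 mm and 8.59 degrees, less where a joint would pass 70% of its speed; a pose out of reach is approached as far as the arm can. A call with a gripper value outside its range is refused whole. The fingers move at their own pace and stop on an object; the grip force is fixed at half the most. Time passes only in rows, so rows that do not move let the fingers close. It gives the time, the measured TCP pose, the force and the opening at its end, in the units of the state.
- bot.read_state(): the state, without advancing time (a new reading comes with each control period).
- vision.capture(name): name is "scene" or "top"; returns (picture, depth): 400x640x3 uint8, red, green, blue; 400x640 float32, m along the optical axis (not along the pixel's ray), 0 where there is no reading.
- vision.get_calibration(name): a dict with "fx", "fy", "cx", "cy" (pixels), "rvec" (rotation vector, rad) and "tvec" (3), from world to camera coordinates, as OpenCV has them. Camera axes: x right, y down, z forward; pixel columns grow to the right and rows downward; lengths in m; the calibration is good to about 2 mm. A picture is of the moment at which its call begins. get_calibration takes no time and is no camera call.
- hand_in(): hands the job in, once; it reports no verdict.
The state is a dict: "time_s": time; "joint_positions": joint angles; "qvel": joint speeds; "tau": joint torques, N m; "position": TCP position; "tcp_rot": TCP orientation; "force": force on the tool from outside, world axes, zero at the start; "moment": the same for the moment, N m; "opening": opening from 0.0 (shut) to 1.0 (fully open).
Only numpy, scipy, OpenCV 4.12 (cv2) and the standard library are available. Lean on these libraries where they do the work, as an engineer would, in place of code of your own. Each camera call takes 0.05 s, during which the arm holds its last target.

TASK

Do the daily test of the mill's sensing strip: with closed fingertips run along the whole curved strip, from its end pad farthest from the reset box to the end pad nearest it, keeping it lightly pressed down over pads and plain spans alike, but never down hard on its stop. Then press the button on the reset box fully in and let go, so that strip and button are up again. Only touch: do not lift or shove the reset box, and leave the other things where they stand.

Things in the scene. Friction and masses are not known exactly. Their poses are not given: they have to be found in the camera images.
- mill: bowl mill, fixed to the table: round open steel bowl 356 mm across, its rim 88 mm high, with a white motor housing (150 x 260 x 190 mm) behind it. Origin on the bowl's axis at table height; its x axis points from the bowl to the housing, its -x side (the front) faces the robot, y is to its left as the robot sees it. Round the front of the bowl, on an arc of 200 mm radius about the origin, runs the sensing strip, from 0.68 rad to the left of the front to 0.68 rad to the right
- strip (a joint): how far the sensing strip is pressed down, in m: 0 = up (its flat top is then 105 mm above the table), 0.010 = hard on its stop. The strip is 24 mm wide, moves straight down as one piece wherever it is pressed, and springs back by itself; pressing takes about 1 N to start and 5 N at 5 mm. From left to right it is made of pad_a, span_ab, pad_b, span_bc, pad_c, span_cd, pad_d, all flush
- reset (a joint): how far the reset button is pressed, in m: 0 = out, 0.007 = fully in (about 5 N); it springs back
- reset_top (a point): centre of the top of the reset button, a white round button 32 mm across, 62 mm above the table when out
- reset_box: loose grey reset box, 85 x 75 mm and 45 mm high, 0.45 kg, with the button in the middle of its top; stands to the left or right of the mill's front. Origin under its centre
- pad_a: black rubber pad of the strip, left end: 26 mm along the arc, 24 mm wide. Origin at the centre of its top face; y runs along the strip to the left, z up
- pad_b: black rubber pad of the strip, second from the left: 26 mm along the arc, 24 mm wide. Origin at the centre of its top face; y runs along the strip to the left, z up
- pad_c: black rubber pad of the strip, second from the right: 26 mm along the arc, 24 mm wide. Origin at the centre of its top face; y runs along the strip to the left, z up
- pad_d: black rubber pad of the strip, right end: 26 mm along the arc, 24 mm wide. Origin at the centre of its top face; y runs along the strip to the left, z up
- span_ab: plain metal span of the strip between pad_a and pad_b, 56 mm along the arc, 24 mm wide. Origin at the middle of its top face; y runs along the strip to the left, z up
- span_bc: plain metal span of the strip between pad_b and pad_c, 56 mm along the arc, 24 mm wide. Origin at the middle of its top face; y runs along the strip to the left, z up
- span_cd: plain metal span of the strip between pad_c and pad_d, 56 mm along the arc, 24 mm wide. Origin at the middle of its top face; y runs along the strip to the left, z up
- mug: bystander: white mug, 82 mm across, 85 mm tall; origin under its centre
- amber_1: bystander: small amber glass bottle, 42 mm across, 80 mm tall; origin under its centre
- amber_2: bystander: second small amber glass bottle, 42 mm across, 80 mm tall; origin under its centre
- jar: bystander: white closed jar, 70 mm across, 90 mm tall; origin under its centre
- mould: bystander: white open cup-shaped cheese mould, 100 mm across, 75 mm tall; origin under its centre
- brush: bystander: flat brush with a wooden handle lying on the table; origin under its middle
There are look-alikes about, which are no part of the job. What is shaped like the reset_box but blue is not meant.

How it is judged (in metres and radians):
On the way, in this order (a step that is already met when the one before it is completed fails the run):
1. fingers on pad 1 of 4, counted from the end far from the reset box, with the strip pressed down more than 1.5 mm (((y of reset_box in the frame of mill above 0 m and (contact force between the fingers and pad_d above 0.3 N and value of joint strip above 0.0015 m)) or (y of reset_box in the frame of mill below 0 m and (contact force between the fingers and pad_a above 0.3 N and value of joint strip above 0.0015 m)))), for 0.04 s.
2. fingers on the plain span after pad 1 (and no pad) with the strip pressed down more than 1.5 mm (((y of reset_box in the frame of mill above 0 m and (contact force between the fingers and span_cd above 0.3 N and value of joint strip above 0.0015 m and contact force between the fingers and pad_a below 0.05 N and contact force between the fingers and pad_b below 0.05 N and contact force between the fingers and pad_c below 0.05 N and contact force between the fingers and pad_d below 0.05 N)) or (y of reset_box in the frame of mill below 0 m and (contact force between the fingers and span_ab above 0.3 N and value of joint strip above 0.0015 m and contact force between the fingers and pad_a below 0.05 N and contact force between the fingers and pad_b below 0.05 N and contact force between the fingers and pad_c below 0.05 N and contact force between the fingers and pad_d below 0.05 N)))), for 0.04 s.
3. fingers on pad 2 of 4, counted from the end far from the reset box, with the strip pressed down more than 1.5 mm (((y of reset_box in the frame of mill above 0 m and (contact force between the fingers and pad_c above 0.3 N and value of joint strip above 0.0015 m)) or (y of reset_box in the frame of mill below 0 m and (contact force between the fingers and pad_b above 0.3 N and value of joint strip above 0.0015 m)))), for 0.04 s.
4. fingers on the plain span after pad 2 (and no pad) with the strip pressed down more than 1.5 mm (((y of reset_box in the frame of mill above 0 m and (contact force between the fingers and span_bc above 0.3 N and value of joint strip above 0.0015 m and contact force between the fingers and pad_a below 0.05 N and contact force between the fingers and pad_b below 0.05 N and contact force between the fingers and pad_c below 0.05 N and contact force between the fingers and pad_d below 0.05 N)) or (y of reset_box in the frame of mill below 0 m and (contact force between the fingers and span_bc above 0.3 N and value of joint strip above 0.0015 m and contact force between the fingers and pad_a below 0.05 N and contact force between the fingers and pad_b below 0.05 N and contact force between the fingers and pad_c below 0.05 N and contact force between the fingers and pad_d below 0.05 N)))), for 0.04 s.
5. fingers on pad 3 of 4, counted from the end far from the reset box, with the strip pressed down more than 1.5 mm (((y of reset_box in the frame of mill above 0 m and (contact force between the fingers and pad_b above 0.3 N and value of joint strip above 0.0015 m)) or (y of reset_box in the frame of mill below 0 m and (contact force between the fingers and pad_c above 0.3 N and value of joint strip above 0.0015 m)))), for 0.04 s.
6. fingers on the plain span after pad 3 (and no pad) with the strip pressed down more than 1.5 mm (((y of reset_box in the frame of mill above 0 m and (contact force between the fingers and span_ab above 0.3 N and value of joint strip above 0.0015 m and contact force between the fingers and pad_a below 0.05 N and contact force between the fingers and pad_b below 0.05 N and contact force between the fingers and pad_c below 0.05 N and contact force between the fingers and pad_d below 0.05 N)) or (y of reset_box in the frame of mill below 0 m and (contact force between the fingers and span_cd above 0.3 N and value of joint strip above 0.0015 m and contact force between the fingers and pad_a below 0.05 N and contact force between the fingers and pad_b below 0.05 N and contact force between the fingers and pad_c below 0.05 N and contact force between the fingers and pad_d below 0.05 N)))), for 0.04 s.
7. fingers on pad 4 of 4, counted from the end far from the reset box, with the strip pressed down more than 1.5 mm (((y of reset_box in the frame of mill above 0 m and (contact force between the fingers and pad_a above 0.3 N and value of joint strip above 0.0015 m)) or (y of reset_box in the frame of mill below 0 m and (contact force between the fingers and pad_d above 0.3 N and value of joint strip above 0.0015 m)))), for 0.04 s.
8. then the reset button pressed in, 5 mm or more of its 7 mm (value of joint reset above 0.005 m), for 0.04 s.
At the end, for the whole second after the job is handed in: Strip up again (under 1 mm), reset button out again (under 1.5 mm), reset box standing flat within 30 mm of its starting place, every bystander within 30 mm of its own (value of joint strip below 0.001 m and value of joint reset below 0.0015 m and distance of each of reset_box, mug, amber_1, amber_2, jar, mould, brush from where it was at the start of the episode below 0.03 m and angle between reset_box's own z axis and vertical below 0.05 rad and linear speed of reset_box below 0.02 m/s); the robot touches nothing.
It fails at once if the strip is pushed down 9 mm or more, on to its stop (value of joint strip above 0.009 m).
It fails at once if two pads touched at the same time (fingers not closed) ((contact force between the fingers and pad_a above 0.3 N and contact force between the fingers and pad_b above 0.3 N) or (contact force between the fingers and pad_a above 0.3 N and contact force between the fingers and pad_c above 0.3 N) or (contact force between the fingers and pad_a above 0.3 N and contact force between the fingers and pad_d above 0.3 N) or (contact force between the fingers and pad_b above 0.3 N and contact force between the fingers and pad_c above 0.3 N) or (contact force between the fingers and pad_b above 0.3 N and contact force between the fingers and pad_d above 0.3 N) or (contact force between the fingers and pad_c above 0.3 N and contact force between the fingers and pad_d above 0.3 N)).
It fails at once if the reset box is lifted, tipped or shoved (height (world z) of reset_box above 0.008 m or angle between reset_box's own z axis and vertical above 0.15 rad or distance of reset_box from where it was at the start of the episode above 0.03 m).
It fails at once if a bystander is moved (distance of any of mug, amber_1, amber_2, jar, mould, brush from where it was at the start of the episode above 0.03 m).
It also fails if it takes over 48 s, if anything falls off the work surface, if the arm or the gripper's body presses on something with over 40 N, if the wrist force passes 120 N, or if a joint passes its speed limit or range.

## Working session

There is one attempt and no reset: what is moved stays moved. The work goes in short steps, Python scripts to look and compute and a shell command to move; the robot and the scene stay as the last step left them, time stands still between calls to the robot, and variables do not carry over. Pictures are saved under pics/ and viewed, and the job is handed in when it is done.

```bash
mkdir -p pics
cat > h.py <<'E'
import numpy as np, cv2
from rig import bot, vision
def cal(n):
    c=vision.get_calibration(n);R=cv2.Rodrigues(np.array(c['rvec'],float))[0];return c,R,np.array(c['tvec'],float).ravel()
def ray(n,u,v,z):
    c,R,t=cal(n);d=R.T@np.array([(u-c['cx'])/c['fx'],(v-c['cy'])/c['fy'],1]);o=-R.T@t
    return o+d*(z-o[2])/d[2]
def cloud(n,D):
    c,R,t=cal(n);v,u=np.mgrid[:D.shape[0],:D.shape[1]]
    P=np.stack([(u-c['cx'])/c['fx']*D,(v-c['cy'])/c['fy']*D,D],-1)
    return (P-t)@R
def proj(n,p):
    c,R,t=cal(n);q=R@np.array(p)+t;return c['fx']*q[0]/q[2]+c['cx'],c['fy']*q[1]/q[2]+c['cy']
E
python3 - <<'E'
from h import *
s=bot.read_state();print(s['position'],s['time_s'],s['force'],s['opening'],bot.hold_point_z);print(np.round(s['tcp_rot'],3))
for n in('scene','top'):
    im,D=vision.capture(n);cv2.imwrite(f'pics/{n}0.png',im[...,::-1]);np.savez(f'{n}0.npz',im=im,D=D)
    c,R,t=cal(n);print(n,-R.T@t,c['fx'])
E
```

```text
[0.18242165 0.59702515 0.22157704] 0.0 [ 0.63383412 -0.36809736  0.73294031] 1.0009623702321362 0.0187
[[-0.956  0.292 -0.001]
 [ 0.292  0.956 -0.002]
 [ 0.    -0.002 -1.   ]]
scene [ 0.99963979 -0.49749055  0.98879102] 406.52662215697666
top [ 0.24803814 -0.00235457  1.37712982] 390.5461756323002
```

View pics/scene0.png

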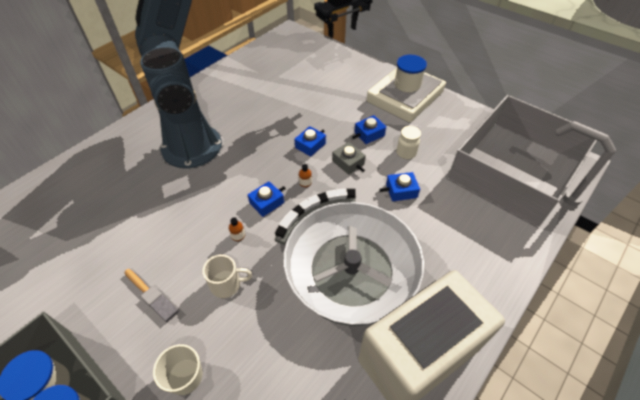

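View pics/top0.png

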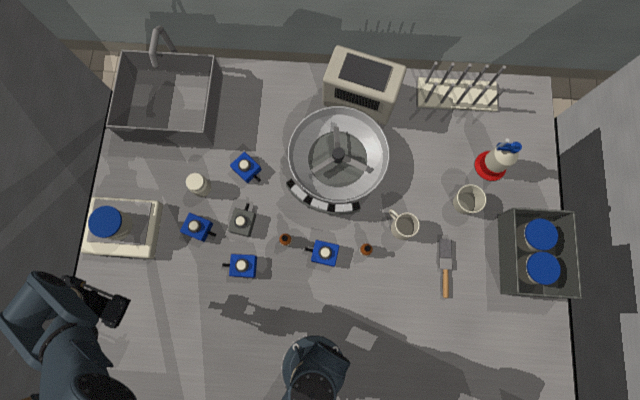

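The top view shows the grey reset box at (242,220), left of the mill, so the run goes from the right pad (≈357,207) to the left pad (≈290,185). The bowl is centred near (338,155) and the housing near (363,80).

Run:
```python
from h import *
f=np.load('top0.npz');im=f['im'];D=f['D'];P=cloud('top',D)
c=im[165:235,270:380,::-1];cv2.imwrite('pics/cropa.png',cv2.resize(c,None,fx=7,fy=7,interpolation=cv2.INTER_CUBIC))
c=im[195:250,215:270,::-1];cv2.imwrite('pics/cropb.png',cv2.resize(c,None,fx=10,fy=10,interpolation=cv2.INTER_CUBIC))
# rim: points with z .08-.096 near bowl
Z=P[...,2]
for n in('top','scene'):
    f=np.load(n+'0.npz');P=cloud(n,f['D']);Z=P[...,2]
    c0=ray('top',338,155,.088)
    r=np.hypot(P[...,0]-c0[0],P[...,1]-c0[1])
    m=(Z>.097)&(Z<.112)&(r>.15)&(r<.24)&(f['D']>0)
    print(n,c0,m.sum(),P[m].min(0),P[m].max(0),np.median(P[m],0))
    def fit(q):
        A=np.c_[2*q[:,:2],np.ones(len(q))];s=np.linalg.lstsq(A,(q[:,:2]**2).sum(1),rcond=None)[0];return s[:2],np.sqrt(s[2]+s[:2]@s[:2])
    front=m&(P[...,0]<c0[0]);print('strip fit',fit(P[front]),front.sum())
    m=(Z>.08)&(Z<.094)&(r>.15)&(r<.19)
    print('rim fit',fit(P[m]),m.sum())
    # housing top
    h=(Z>.18)&(Z<.2)&(P[...,0]>c0[0]+.1)&(np.abs(P[...,1])<.3)&(P[...,0]<1)
    if h.sum(): print('housing',h.sum(),cv2.minAreaRect((P[h][:,:2]).astype(np.float32)))
```

```text
top [ 0.7140336  -0.03396672  0.088     ] 698 [ 0.51314743 -0.20685162  0.09716163] [0.94191346 0.13675262 0.11198535] [5.42360754e-01 4.88376090e-04 1.04899287e-01]
strip fit (array([ 0.68295109, -0.02231465]), np.float64(0.1614212395621886)) 595
rim fit (array([ 0.72443893, -0.03330016]), np.float64(0.17295232031534608)) 670
housing 2064 ((0.9652642011642456, -0.10116930305957794), (0.26192739605903625, 0.12935809791088104), 76.7013931274414)
scene [ 0.7140336  -0.03396672  0.088     ] 867 [ 0.51021746 -0.21097202  0.09709254] [0.87541794 0.13284893 0.11175882] [0.53710118 0.01144277 0.1065999 ]
strip fit (array([ 0.67523079, -0.02558973]), np.float64(0.15487345015821666)) 866
rim fit (array([ 0.72080176, -0.03714078]), np.float64(0.17356179334791697)) 1306
housing 5916 ((0.9673560261726379, -0.10659277439117432), (0.25886473059654236, 0.1327292025089264), 75.42357635498047)
```

View pics/cropa.png

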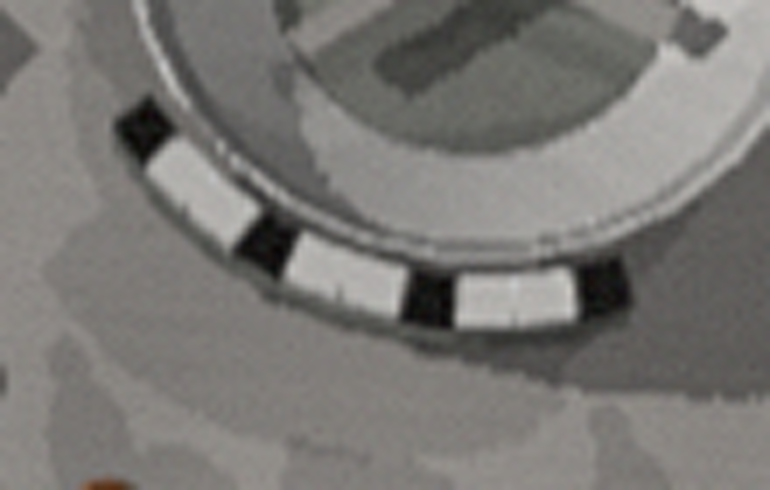

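View pics/cropb.png

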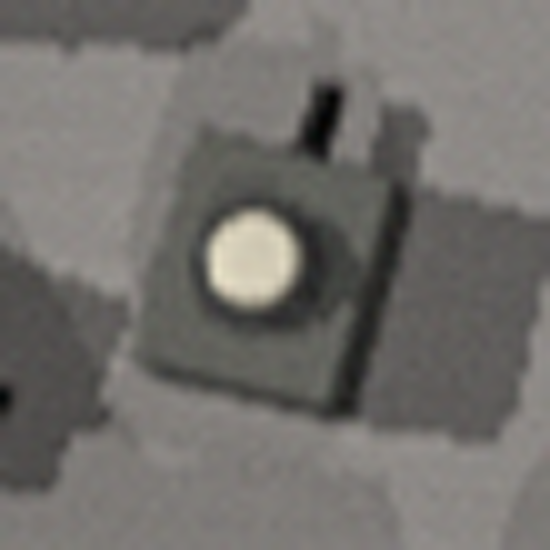

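Run:
```python
from h import *
from scipy.optimize import least_squares
f=np.load('scene0.npz');im=f['im']
cv2.imwrite('pics/crops.png',cv2.resize(im[180:245,268:368,::-1],None,fx=7,fy=7,interpolation=cv2.INTER_CUBIC))
px=np.array([(146,127),(265,245),(430,298),(605,287),(203,190),(347,276),(517,298)])/7+[270-.4,165-.4]
th=np.array([.615,.205,-.205,-.615,.41,0,-.41])
W=np.array([ray('top',u,v,.105)[:2] for u,v in px]);print(W.round(4))
def mod(p,th=th):return np.c_[p[0]-.2*np.cos(-th+p[2]),p[1]-.2*np.sin(-th+p[2])]
r=least_squares(lambda p:(mod(p)-W).ravel(),[.72,-.034,-.3]);print('mill',r.x,np.degrees(r.x[2]));print((mod(r.x)-W).round(4))
np.save('mill.npy',r.x)
for n,box in(('top',(215,195,270,250)),('scene',(330,140,365,175))):
    im=np.load(n+'0.npz')['im'];x0,y0,x1,y1=box;g=im[y0:y1,x0:x1].min(2)
    m=(g>150).astype(np.uint8);k,l,st,ce=cv2.connectedComponentsWithStats(m);i=1+st[1:,4].argmax();u,v=ce[i]+[x0,y0]
    print(n,u,v,st[i],ray(n,u,v,.062))
```

```text
[[ 0.5984  0.1213]
 [ 0.5438  0.0596]
 [ 0.5232 -0.0207]
 [ 0.5341 -0.1035]
 [ 0.5689  0.0913]
 [ 0.5313  0.0195]
 [ 0.526  -0.062 ]]
mill [ 0.7231902  -0.03492664 -0.27589584] -15.807667472923754
[[-0.001  -0.0007]
 [ 0.002  -0.002 ]
 [ 0.0005 -0.0001]
 [ 0.0005  0.002 ]
 [-0.0005  0.0004]
 [-0.0005  0.0001]
 [-0.001   0.0003]]
top 239.54545454545456 220.43636363636364 [21 22  8  8 55] [0.46541195 0.28801205 0.062     ]
scene 334.7352941176471 145.74264705882354 [  0   0  15  23 136] [0.41824748 0.26916704 0.062     ]
```

View pics/crops.png

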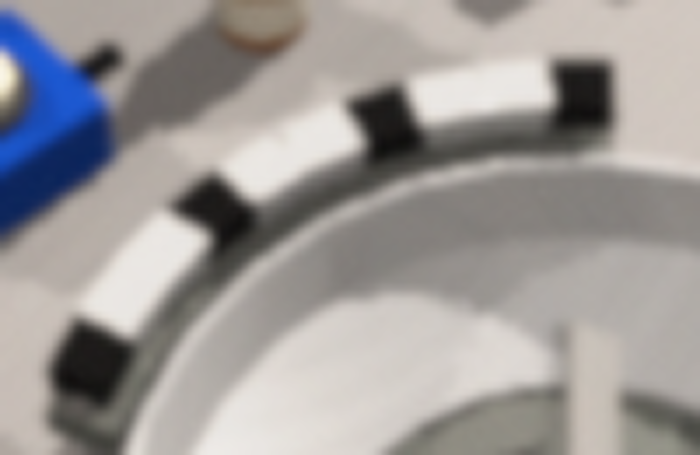

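```bash
python3 - <<'E'
from h import *
p=np.load('mill.npy')
for (u,v),t in zip([(92,362),(213,210),(385,122),(582,92)],[-.615,-.205,.205,.615]):
    w=ray('scene',u/7+267.6,v/7+179.6,.105)[:2];print(w.round(4),np.round([p[0]-.2*np.cos(p[2]-t),p[1]-.2*np.sin(p[2]-t)],4))
im=np.load('scene0.npz')['im'];g=im[144:162,338:362].min(2)
m=(g>150).astype(np.uint8);k,l,st,ce=cv2.connectedComponentsWithStats(m);i=1+st[1:,4].argmax();print(ce[i]+[338,144],st[i],ray('scene',*(ce[i]+[338,144]),.06))
for t in [-.64,-.615,-.5,-.4,-.3,-.2,-.1,0,.1,.2,.3,.4,.5,.615,.65]: print(t,np.round([p[0]-.2*np.cos(p[2]-t),p[1]-.2*np.sin(p[2]-t)],4))
E
python3 -m handwheel '[{"hand":-1,"dx":1.6,"dy":-3.2},{"hand":-1,"dx":1.6,"dy":-3.2},{"hand":-1,"dx":1.6,"dy":-3.2},{"hand":-1,"dx":1.6,"dy":-3.2},{"hand":-1,"dx":1.6,"dy":-3.2},{"hand":-1,"dx":1.6,"dy":-3.2},{"hand":-1,"dx":1.6,"dy":-3.2},{"hand":-1,"dx":1.6,"dy":-3.2},{"hand":-1,"dx":1.6,"dy":-3.2},{"hand":-1,"dx":1.6,"dy":-3.2}]'
```

```text
[ 0.537  -0.1063] [ 0.5346 -0.1015]
[ 0.5239 -0.0239] [ 0.5237 -0.0208]
[0.547 0.053] [0.5459 0.0576]
[0.5976 0.1158] [0.5974 0.1206]
[348.72580645 149.25806452] [ 6  2 10  8 62] [0.46170679 0.28710834 0.06      ]
-0.64 [ 0.5363 -0.1061]
-0.615 [ 0.5346 -0.1015]
-0.5 [ 0.5282 -0.0794]
-0.4 [ 0.5247 -0.0597]
-0.3 [ 0.5232 -0.0397]
-0.2 [ 0.5238 -0.0198]
-0.1 [5.263e-01 1.000e-04]
0 [0.5308 0.0196]
0.1 [0.5372 0.0385]
0.2 [0.5454 0.0567]
0.3 [0.5554 0.074 ]
0.4 [0.5672 0.0902]
0.5 [0.5804 0.1051]
0.615 [0.5974 0.1206]
0.65 [0.603  0.1249]invalid input
```

Both views agree to a few mm in y, so I'll shift the table by −2 mm in y. The rows seem to need every key.

```bash
python3 -m handwheel '[{"hand":-1,"dx":1.6,"dy":-3.2,"dz":0,"wx":0,"wy":0,"wz":0},{"hand":-1,"dx":1.6,"dy":-3.2,"dz":0,"wx":0,"wy":0,"wz":0},{"hand":-1,"dx":1.6,"dy":-3.2,"dz":0,"wx":0,"wy":0,"wz":0},{"hand":-1,"dx":1.6,"dy":-3.2,"dz":0,"wx":0,"wy":0,"wz":0},{"hand":-1,"dx":1.6,"dy":-3.2,"dz":0,"wx":0,"wy":0,"wz":0},{"hand":-1,"dx":1.6,"dy":-3.2,"dz":0,"wx":0,"wy":0,"wz":0},{"hand":-1,"dx":1.6,"dy":-3.2,"dz":0,"wx":0,"wy":0,"wz":0},{"hand":-1,"dx":1.6,"dy":-3.2,"dz":0,"wx":0,"wy":0,"wz":0},{"hand":-1,"dx":1.6,"dy":-3.2,"dz":0,"wx":0,"wy":0,"wz":0},{"hand":-1,"dx":1.6,"dy":-3.2,"dz":0,"wx":0,"wy":0,"wz":0}]'
```

```text
time_s: 1.1
position: [0.343, 0.2763, 0.2224]
tcp_rot: [[-0.956, 0.292, -0.0], [0.292, 0.956, -0.0], [0.0, -0.0, -1.0]]
force: [-0.2, 0.7, 0.5]
opening: 0.174
```

```bash
python3 -m handwheel '[{"hand":-1,"dx":2.0,"dy":-3.8,"dz":0,"wx":0,"wy":0,"wz":0},{"hand":-1,"dx":2.0,"dy":-3.8,"dz":0,"wx":0,"wy":0,"wz":0},{"hand":-1,"dx":2.0,"dy":-3.8,"dz":-1,"wx":0,"wy":0,"wz":0},{"hand":-1,"dx":2.0,"dy":-3.8,"dz":-1,"wx":0,"wy":0,"wz":0},{"hand":-1,"dx":2.0,"dy":-3.8,"dz":-1,"wx":0,"wy":0,"wz":0},{"hand":-1,"dx":2.0,"dy":-3.8,"dz":-1,"wx":0,"wy":0,"wz":0},{"hand":-1,"dx":2.0,"dy":-3.8,"dz":-1,"wx":0,"wy":0,"wz":0},{"hand":-1,"dx":2.0,"dy":-3.8,"dz":-1,"wx":0,"wy":0,"wz":0},{"hand":-1,"dx":2.0,"dy":-3.8,"dz":-1,"wx":0,"wy":0,"wz":0},{"hand":-1,"dx":1.4,"dy":-4.0,"dz":-1,"wx":0,"wy":0,"wz":0}]'; python3 -m handwheel '[{"hand":-1,"dx":0,"dy":0,"dz":-1,"wx":0,"wy":0,"wz":0},{"hand":-1,"dx":0,"dy":0,"dz":-0.5,"wx":0,"wy":0,"wz":0},{"hand":-1,"dx":0,"dy":0,"dz":0,"wx":0,"wy":0,"wz":0},{"hand":-1,"dx":0,"dy":0,"dz":0,"wx":0,"wy":0,"wz":0}]'
python3 - <<'E'
from h import *
s=bot.read_state();print(s['position'],s['time_s'],s['force'],s['opening'])
for n,b in(('top',(165,235,270,380)),('scene',(160,260,260,370))):
    im,D=vision.capture(n);cv2.imwrite(f'pics/{n}1.png',cv2.resize(im[b[0]:b[1],b[2]:b[3],::-1],None,fx=5,fy=5))
E
```

```text
time_s: 2.1
position: [0.5378, -0.1061, 0.1418]
tcp_rot: [[-0.956, 0.293, 0.0], [0.293, 0.956, 0.0], [-0.0, 0.0, -1.0]]
force: [0.6, 1.6, 0.0]
opening: 0.003
time_s: 2.5
position: [0.5359, -0.1028, 0.1276]
tcp_rot: [[-0.957, 0.291, -0.001], [0.291, 0.957, 0.001], [0.001, 0.0, -1.0]]
force: [0.3, -0.4, 0.5]
opening: 0.003
[ 0.53593056 -0.10284763  0.12756611] 2.5 [ 0.28986947 -0.369098    0.54321337] 0.0032854013111627634
```

View pics/scene1.png

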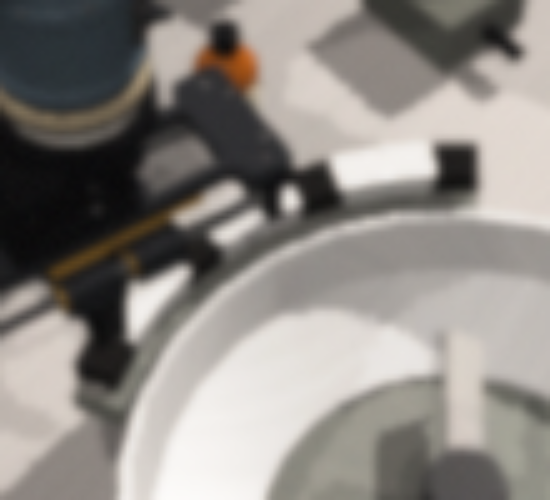

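The fingertips hang right over the right end pad (crop ≈(105,350)). Next I go down slowly, watching the force.

```bash
python3 -m handwheel '[{"hand":-1,"dx":0,"dy":-0.3,"dz":-1,"wx":0,"wy":0,"wz":0},{"hand":-1,"dx":0,"dy":0,"dz":-0.9,"wx":0,"wy":0,"wz":0},{"hand":-1,"dx":0,"dy":0,"dz":0,"wx":0,"wy":0,"wz":0},{"hand":-1,"dx":0,"dy":0,"dz":0,"wx":0,"wy":0,"wz":0}]';python3 -m handwheel '[{"hand":-1,"dx":0,"dy":0,"dz":-0.4,"wx":0,"wy":0,"wz":0},{"hand":-1,"dx":0,"dy":0,"dz":0,"wx":0,"wy":0,"wz":0},{"hand":-1,"dx":0,"dy":0,"dz":0,"wx":0,"wy":0,"wz":0}]';python3 -m handwheel '[{"hand":-1,"dx":0,"dy":0,"dz":-0.1,"wx":0,"wy":0,"wz":0},{"hand":-1,"dx":0,"dy":0,"dz":0,"wx":0,"wy":0,"wz":0}]'; for i in 1; do python3 -m handwheel '[{"hand":-1,"dx":0,"dy":0,"dz":0,"wx":0,"wy":0,"wz":0}]'; done
```

```text
time_s: 3.0
position: [0.5364, -0.1071, 0.108]
tcp_rot: [[-0.956, 0.292, -0.001], [0.292, 0.956, 0.001], [0.001, 0.0, -1.0]]
force: [0.3, -0.1, 0.4]
opening: 0.006
time_s: 3.3
position: [0.5371, -0.1075, 0.1048]
tcp_rot: [[-0.956, 0.293, 0.001], [0.293, 0.956, -0.0], [-0.001, -0.0, -1.0]]
force: [0.8, -0.6, 1.5]
opening: 0.003
time_s: 3.5
position: [0.5371, -0.1075, 0.1038]
tcp_rot: [[-0.956, 0.293, 0.001], [0.293, 0.956, -0.0], [-0.001, -0.0, -1.0]]
force: [0.3, 0.8, 2.4]
opening: 0.006
time_s: 3.6
position: [0.5371, -0.1075, 0.1038]
tcp_rot: [[-0.956, 0.292, 0.001], [0.292, 0.956, -0.0], [-0.001, -0.0, -1.0]]
force: [0.6, 1.5, 3.1]
opening: 0.004
```

```bash
python3 -m handwheel '[{"hand":-1,"dx":0,"dy":0,"dz":-0.15,"wx":0,"wy":0,"wz":0},{"hand":-1,"dx":0,"dy":0,"dz":0,"wx":0,"wy":0,"wz":0}]'; python3 -m handwheel '[{"hand":-1,"dx":0,"dy":0,"dz":-0.1,"wx":0,"wy":0,"wz":0},{"hand":-1,"dx":0,"dy":0,"dz":0,"wx":0,"wy":0,"wz":0}]'; for i in 1 2; do python3 -m handwheel '[{"hand":-1,"dx":0,"dy":0,"dz":0,"wx":0,"wy":0,"wz":0}]'; done
```

```text
time_s: 3.8
position: [0.5371, -0.1075, 0.1022]
tcp_rot: [[-0.956, 0.292, 0.001], [0.292, 0.956, -0.0], [-0.001, -0.0, -1.0]]
force: [1.0, -0.6, 3.6]
opening: 0.003
time_s: 4.0
position: [0.5371, -0.1075, 0.1012]
tcp_rot: [[-0.956, 0.293, 0.001], [0.293, 0.956, -0.0], [-0.001, -0.0, -1.0]]
force: [0.1, -0.3, 4.1]
opening: 0.006
time_s: 4.1
position: [0.5371, -0.1075, 0.1012]
tcp_rot: [[-0.956, 0.292, 0.001], [0.292, 0.956, -0.0], [-0.001, -0.0, -1.0]]
force: [1.2, -0.4, 4.6]
opening: 0.004
time_s: 4.2
position: [0.5371, -0.1075, 0.1012]
tcp_rot: [[-0.956, 0.292, 0.001], [0.292, 0.956, -0.0], [-0.001, -0.0, -1.0]]
force: [1.8, 0.1, 3.9]
opening: 0.004
```

Force ≈4 N and z 101.2 mm agree on about 4 mm of press. Now the sweep starts, 5 mm per row.

```bash
python3 -m handwheel '[{"hand":-1,"dx":-0.18,"dy":0.52,"dz":0,"wx":0,"wy":0,"wz":0},{"hand":-1,"dx":-0.18,"dy":0.52,"dz":0,"wx":0,"wy":0,"wz":0},{"hand":-1,"dx":-0.18,"dy":0.52,"dz":0,"wx":0,"wy":0,"wz":0},{"hand":-1,"dx":-0.18,"dy":0.52,"dz":0,"wx":0,"wy":0,"wz":0},{"hand":-1,"dx":-0.18,"dy":0.52,"dz":0,"wx":0,"wy":0,"wz":0}]';python3 -m handwheel '[{"hand":-1,"dx":-0.09,"dy":0.49,"dz":0,"wx":0,"wy":0,"wz":0},{"hand":-1,"dx":-0.09,"dy":0.49,"dz":0,"wx":0,"wy":0,"wz":0},{"hand":-1,"dx":-0.09,"dy":0.49,"dz":0,"wx":0,"wy":0,"wz":0},{"hand":-1,"dx":-0.09,"dy":0.49,"dz":0,"wx":0,"wy":0,"wz":0},{"hand":-1,"dx":0,"dy":0,"dz":0,"wx":0,"wy":0,"wz":0}]'
```

```text
time_s: 4.7
position: [0.5276, -0.0809, 0.1011]
tcp_rot: [[-0.956, 0.292, 0.0], [0.292, 0.956, -0.0], [-0.0, -0.0, -1.0]]
force: [0.9, -3.6, 3.9]
opening: 0.006
time_s: 5.2
position: [0.5237, -0.0606, 0.101]
tcp_rot: [[-0.956, 0.292, -0.001], [0.292, 0.956, 0.001], [0.001, 0.001, -1.0]]
force: [-0.2, 0.6, 4.4]
opening: 0.006
```

```bash
python3 -m handwheel '[{"hand":-1,"dx":0,"dy":0.49,"dz":0,"wx":0,"wy":0,"wz":0},{"hand":-1,"dx":0,"dy":0.49,"dz":0,"wx":0,"wy":0,"wz":0},{"hand":-1,"dx":0,"dy":0.49,"dz":0,"wx":0,"wy":0,"wz":0},{"hand":-1,"dx":0,"dy":0.49,"dz":0,"wx":0,"wy":0,"wz":0},{"hand":-1,"dx":0,"dy":0.49,"dz":0,"wx":0,"wy":0,"wz":0},{"hand":-1,"dx":0,"dy":0.49,"dz":0,"wx":0,"wy":0,"wz":0},{"hand":-1,"dx":0,"dy":0.49,"dz":0,"wx":0,"wy":0,"wz":0},{"hand":-1,"dx":0,"dy":0.49,"dz":0,"wx":0,"wy":0,"wz":0},{"hand":-1,"dx":0,"dy":0,"dz":0,"wx":0,"wy":0,"wz":0}]';python3 -m handwheel '[{"hand":-1,"dx":0.06,"dy":0.49,"dz":0,"wx":0,"wy":0,"wz":0},{"hand":-1,"dx":0.06,"dy":0.49,"dz":0,"wx":0,"wy":0,"wz":0},{"hand":-1,"dx":0.06,"dy":0.49,"dz":0,"wx":0,"wy":0,"wz":0},{"hand":-1,"dx":0.06,"dy":0.49,"dz":0,"wx":0,"wy":0,"wz":0},{"hand":-1,"dx":0.11,"dy":0.48,"dz":0,"wx":0,"wy":0,"wz":0},{"hand":-1,"dx":0.11,"dy":0.48,"dz":0,"wx":0,"wy":0,"wz":0},{"hand":-1,"dx":0.11,"dy":0.48,"dz":0,"wx":0,"wy":0,"wz":0},{"hand":-1,"dx":0.11,"dy":0.48,"dz":0,"wx":0,"wy":0,"wz":0},{"hand":-1,"dx":0,"dy":0,"dz":0,"wx":0,"wy":0,"wz":0}]'
```

```text
time_s: 6.1
position: [0.524, -0.0214, 0.101]
tcp_rot: [[-0.956, 0.292, -0.0], [0.292, 0.956, 0.001], [0.0, 0.001, -1.0]]
force: [1.2, -0.2, 4.2]
opening: 0.003
time_s: 7.0
position: [0.5311, 0.0173, 0.1011]
tcp_rot: [[-0.956, 0.292, 0.0], [0.292, 0.956, 0.001], [0.0, 0.001, -1.0]]
force: [0.1, 0.5, 4.3]
opening: 0.002
```

Run:
```python
from h import *
s=bot.read_state();print(s['position'],s['time_s'],s['force'])
im,D=vision.capture('scene');cv2.imwrite('pics/scene2.png',cv2.resize(im[160:260,260:370,::-1],None,fx=5,fy=5))
```

```text
[0.53106163 0.01730911 0.10105277] 7.0 [0.08080002 0.52002384 4.27790889]
```

View pics/scene2.png

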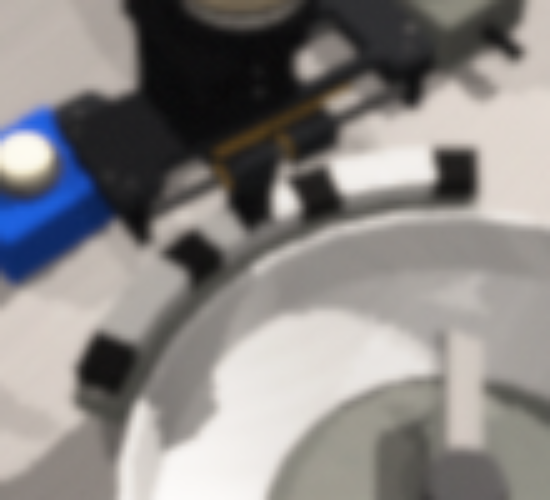

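The fingers are on the middle of span_bc (crop ≈(255,200)), between pads b and c. Continuing.

```bash
python3 -m handwheel '[{"hand":-1,"dx":0.15,"dy":0.475,"dz":0,"wx":0,"wy":0,"wz":0},{"hand":-1,"dx":0.15,"dy":0.475,"dz":0,"wx":0,"wy":0,"wz":0},{"hand":-1,"dx":0.15,"dy":0.475,"dz":0,"wx":0,"wy":0,"wz":0},{"hand":-1,"dx":0.15,"dy":0.475,"dz":0,"wx":0,"wy":0,"wz":0},{"hand":-1,"dx":0.21,"dy":0.46,"dz":0,"wx":0,"wy":0,"wz":0},{"hand":-1,"dx":0.21,"dy":0.46,"dz":0,"wx":0,"wy":0,"wz":0},{"hand":-1,"dx":0.21,"dy":0.46,"dz":0,"wx":0,"wy":0,"wz":0},{"hand":-1,"dx":0.21,"dy":0.46,"dz":0,"wx":0,"wy":0,"wz":0},{"hand":-1,"dx":0,"dy":0,"dz":0,"wx":0,"wy":0,"wz":0}]';python3 -m handwheel '[{"hand":-1,"dx":0.25,"dy":0.43,"dz":0,"wx":0,"wy":0,"wz":0},{"hand":-1,"dx":0.25,"dy":0.43,"dz":0,"wx":0,"wy":0,"wz":0},{"hand":-1,"dx":0.25,"dy":0.43,"dz":0,"wx":0,"wy":0,"wz":0},{"hand":-1,"dx":0.25,"dy":0.43,"dz":0,"wx":0,"wy":0,"wz":0},{"hand":-1,"dx":0.3,"dy":0.41,"dz":0,"wx":0,"wy":0,"wz":0},{"hand":-1,"dx":0.3,"dy":0.41,"dz":0,"wx":0,"wy":0,"wz":0},{"hand":-1,"dx":0.3,"dy":0.41,"dz":0,"wx":0,"wy":0,"wz":0},{"hand":-1,"dx":0.3,"dy":0.41,"dz":0,"wx":0,"wy":0,"wz":0},{"hand":-1,"dx":0,"dy":0,"dz":0,"wx":0,"wy":0,"wz":0},{"hand":-1,"dx":0,"dy":0,"dz":0,"wx":0,"wy":0,"wz":0}]'
```

```text
time_s: 7.95
position: [0.5457, 0.0547, 0.1011]
tcp_rot: [[-0.956, 0.292, 0.001], [0.292, 0.956, 0.001], [-0.0, 0.001, -1.0]]
force: [-0.6, 0.9, 4.0]
opening: 0.007
time_s: 8.95
position: [0.568, 0.0882, 0.1012]
tcp_rot: [[-0.956, 0.293, 0.002], [0.293, 0.956, 0.001], [-0.001, 0.002, -1.0]]
force: [0.6, 2.3, 3.8]
opening: 0.005
```

```bash
python3 -m handwheel '[{"hand":-1,"dx":0.31,"dy":0.37,"dz":0,"wx":0,"wy":0,"wz":0},{"hand":-1,"dx":0.31,"dy":0.37,"dz":0,"wx":0,"wy":0,"wz":0},{"hand":-1,"dx":0.31,"dy":0.37,"dz":0,"wx":0,"wy":0,"wz":0},{"hand":-1,"dx":0.31,"dy":0.37,"dz":0,"wx":0,"wy":0,"wz":0},{"hand":-1,"dx":0.35,"dy":0.31,"dz":0,"wx":0,"wy":0,"wz":0},{"hand":-1,"dx":0.35,"dy":0.31,"dz":0,"wx":0,"wy":0,"wz":0},{"hand":-1,"dx":0.35,"dy":0.31,"dz":0,"wx":0,"wy":0,"wz":0},{"hand":-1,"dx":0.35,"dy":0.31,"dz":0,"wx":0,"wy":0,"wz":0},{"hand":-1,"dx":0.35,"dy":0.31,"dz":0,"wx":0,"wy":0,"wz":0},{"hand":-1,"dx":0.35,"dy":0.31,"dz":0,"wx":0,"wy":0,"wz":0}]';python3 -m handwheel '[{"hand":-1,"dx":0,"dy":0,"dz":0,"wx":0,"wy":0,"wz":0},{"hand":-1,"dx":0,"dy":0,"dz":0,"wx":0,"wy":0,"wz":0}]'
python3 - <<'E'
from h import *
im,D=vision.capture('scene');cv2.imwrite('pics/scene3.png',cv2.resize(im[120:260,260:420,::-1],None,fx=4,fy=4))
E
```

```text
time_s: 9.95
position: [0.601, 0.1209, 0.101]
tcp_rot: [[-0.956, 0.292, -0.0], [0.292, 0.956, -0.0], [0.0, -0.0, -1.0]]
force: [-2.1, -1.9, 4.8]
opening: 0.004
time_s: 10.15
position: [0.6017, 0.1214, 0.1013]
tcp_rot: [[-0.956, 0.293, 0.002], [0.293, 0.956, 0.001], [-0.002, 0.002, -1.0]]
force: [0.5, 1.2, 4.6]
opening: 0.008
```

View pics/scene3.png

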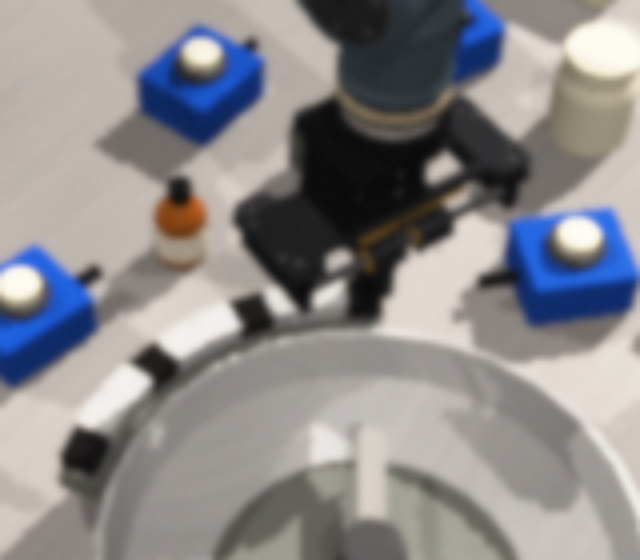

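The fingers sit on the left end pad (crop ≈(367,300)), still at ≈4.5 N. Now lift and move over the button.

```bash
python3 -m handwheel '[{"hand":-1,"dx":0,"dy":0,"dz":1.0,"wx":0,"wy":0,"wz":0},{"hand":-1,"dx":0,"dy":0,"dz":2.0,"wx":0,"wy":0,"wz":0},{"hand":-1,"dx":0,"dy":0,"dz":3.0,"wx":0,"wy":0,"wz":0},{"hand":-1,"dx":-2,"dy":2.4,"dz":0,"wx":0,"wy":0,"wz":0},{"hand":-1,"dx":-2.5,"dy":3,"dz":0,"wx":0,"wy":0,"wz":0},{"hand":-1,"dx":-2.5,"dy":3,"dz":0,"wx":0,"wy":0,"wz":0},{"hand":-1,"dx":-2.5,"dy":3,"dz":0,"wx":0,"wy":0,"wz":0},{"hand":-1,"dx":-2.5,"dy":3,"dz":0,"wx":0,"wy":0,"wz":0},{"hand":-1,"dx":-1.8,"dy":2.2,"dz":0,"wx":0,"wy":0,"wz":0},{"hand":-1,"dx":0,"dy":0,"dz":0,"wx":0,"wy":0,"wz":0}]'; python3 -m handwheel '[{"hand":-1,"dx":0,"dy":0,"dz":-3,"wx":0,"wy":0,"wz":0},{"hand":-1,"dx":0,"dy":0,"dz":-3,"wx":0,"wy":0,"wz":0},{"hand":-1,"dx":0,"dy":0,"dz":-2,"wx":0,"wy":0,"wz":0},{"hand":-1,"dx":0,"dy":0,"dz":0,"wx":0,"wy":0,"wz":0},{"hand":-1,"dx":0,"dy":0,"dz":0,"wx":0,"wy":0,"wz":0}]'
python3 - <<'E'
from h import *
im,D=vision.capture('scene');cv2.imwrite('pics/scene4.png',cv2.resize(im[100:210,280:420,::-1],None,fx=4,fy=4))
E
```

```text
time_s: 11.2
position: [0.4595, 0.2887, 0.1611]
tcp_rot: [[-0.957, 0.288, -0.002], [0.288, 0.957, 0.0], [0.002, -0.001, -1.0]]
force: [0.2, -0.2, -0.2]
opening: 0.006
time_s: 11.7
position: [0.4635, 0.2861, 0.0811]
tcp_rot: [[-0.956, 0.293, 0.0], [0.293, 0.956, -0.0], [-0.0, -0.0, -1.0]]
force: [0.9, 0.2, -0.1]
opening: 0.006
```

View pics/scene4.png

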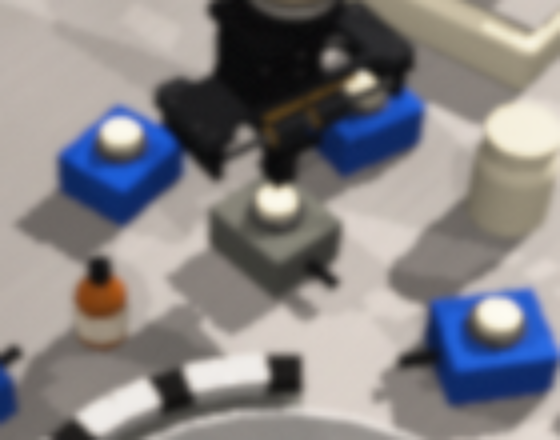

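The fingers are over the grey box's button (crop ≈(278,190)), and the strip looks up again. Pressing.

```bash
python3 -m handwheel '[{"hand":-1,"dx":0,"dy":0,"dz":-1.0,"wx":0,"wy":0,"wz":0},{"hand":-1,"dx":0,"dy":0,"dz":-0.7,"wx":0,"wy":0,"wz":0},{"hand":-1,"dx":0,"dy":0,"dz":-0.3,"wx":0,"wy":0,"wz":0},{"hand":-1,"dx":0,"dy":0,"dz":-0.2,"wx":0,"wy":0,"wz":0},{"hand":-1,"dx":0,"dy":0,"dz":0,"wx":0,"wy":0,"wz":0}]';python3 -m handwheel '[{"hand":-1,"dx":0,"dy":0,"dz":-0.2,"wx":0,"wy":0,"wz":0},{"hand":-1,"dx":0,"dy":0,"dz":-0.1,"wx":0,"wy":0,"wz":0},{"hand":-1,"dx":0,"dy":0,"dz":0,"wx":0,"wy":0,"wz":0}]'
```

```text
time_s: 12.25
position: [0.4628, 0.2866, 0.0591]
tcp_rot: [[-0.956, 0.292, 0.0], [0.292, 0.956, -0.0], [-0.0, -0.0, -1.0]]
force: [-0.7, -0.4, 3.1]
opening: 0.005
time_s: 12.55
position: [0.4628, 0.2866, 0.0562]
tcp_rot: [[-0.956, 0.292, 0.0], [0.292, 0.956, -0.0], [-0.0, -0.0, -1.0]]
force: [-0.3, -0.7, 4.1]
opening: 0.005
```

```bash
python3 -m handwheel '[{"hand":-1,"dx":0,"dy":0,"dz":-0.1,"wx":0,"wy":0,"wz":0},{"hand":-1,"dx":0,"dy":0,"dz":0,"wx":0,"wy":0,"wz":0}]';python3 -m handwheel '[{"hand":-1,"dx":0,"dy":0,"dz":-0.05,"wx":0,"wy":0,"wz":0},{"hand":-1,"dx":0,"dy":0,"dz":0,"wx":0,"wy":0,"wz":0}]';python3 -m handwheel '[{"hand":-1,"dx":0,"dy":0,"dz":-0.05,"wx":0,"wy":0,"wz":0},{"hand":-1,"dx":0,"dy":0,"dz":0,"wx":0,"wy":0,"wz":0}]'
```

```text
time_s: 12.75
position: [0.4628, 0.2866, 0.0554]
tcp_rot: [[-0.956, 0.292, 0.0], [0.292, 0.956, -0.0], [-0.0, -0.0, -1.0]]
force: [-0.5, -2.6, 5.6]
opening: 0.007
time_s: 12.95
position: [0.4628, 0.2866, 0.0553]
tcp_rot: [[-0.956, 0.292, 0.0], [0.292, 0.956, -0.0], [-0.0, 0.0, -1.0]]
force: [-0.3, -2.6, 8.7]
opening: 0.004
time_s: 13.15
position: [0.4628, 0.2866, 0.0553]
tcp_rot: [[-0.956, 0.292, 0.001], [0.292, 0.956, -0.0], [-0.001, 0.0, -1.0]]
force: [-1.3, -1.6, 12.7]
opening: 0.008
```

The button has bottomed out: z stays at 55.3 mm while the force climbs to 12.7 N. Let go, lift and check.

```bash
python3 -m handwheel '[{"hand":-1,"dx":0,"dy":0,"dz":0.5,"wx":0,"wy":0,"wz":0},{"hand":-1,"dx":0,"dy":0,"dz":1.5,"wx":0,"wy":0,"wz":0},{"hand":-1,"dx":0,"dy":0,"dz":3,"wx":0,"wy":0,"wz":0},{"hand":-1,"dx":0,"dy":0,"dz":4,"wx":0,"wy":0,"wz":0},{"hand":-1,"dx":0,"dy":0,"dz":4,"wx":0,"wy":0,"wz":0},{"hand":-1,"dx":-1.5,"dy":4,"dz":2,"wx":0,"wy":0,"wz":0},{"hand":-1,"dx":-2,"dy":4,"dz":0,"wx":0,"wy":0,"wz":0},{"hand":-1,"dx":-2,"dy":4,"dz":0,"wx":0,"wy":0,"wz":0},{"hand":-1,"dx":-2,"dy":4,"dz":0,"wx":0,"wy":0,"wz":0},{"hand":-1,"dx":-2,"dy":4,"dz":0,"wx":0,"wy":0,"wz":0}]';python3 -m handwheel '[{"hand":-1,"dx":-2,"dy":4,"dz":0,"wx":0,"wy":0,"wz":0},{"hand":-1,"dx":-2,"dy":4,"dz":0,"wx":0,"wy":0,"wz":0},{"hand":-1,"dx":-1,"dy":2,"dz":0,"wx":0,"wy":0,"wz":0},{"hand":-1,"dx":0,"dy":0,"dz":0,"wx":0,"wy":0,"wz":0},{"hand":-1,"dx":0,"dy":0,"dz":0,"wx":0,"wy":0,"wz":0},{"hand":-1,"dx":0,"dy":0,"dz":0,"wx":0,"wy":0,"wz":0}]'
python3 - <<'E'
from h import *
im,D=vision.capture('top');cv2.imwrite('pics/top5.png',im[...,::-1])
f=np.load('top0.npz')
x0,y0,x1,y1=215,195,270,250
for A in(f['im'],im):
    m=(A[y0:y1,x0:x1].min(2)>150).astype(np.uint8);k,l,st,ce=cv2.connectedComponentsWithStats(m);i=1+st[1:,4].argmax();print(ce[i]+[x0,y0])
p=np.load('mill.npy')
for d in(f['D'],D):
    P=cloud('top',d);q=P[216:225,236:244,2];print('button z',np.percentile(q,90))
    print('strip z',[round(float(np.median(P[int(v)-1:int(v)+2,int(u)-1:int(u)+2,2])),4) for u,v in [(299,192),(319.5,204),(344,207.5)]])
E
```

```text
time_s: 14.15
position: [0.3664, 0.4883, 0.2036]
tcp_rot: [[-0.956, 0.293, -0.001], [0.293, 0.956, 0.0], [0.001, 0.0, -1.0]]
force: [0.3, -0.4, -0.0]
opening: 0.008
time_s: 14.75
position: [0.3181, 0.5855, 0.2035]
tcp_rot: [[-0.956, 0.293, -0.001], [0.293, 0.956, -0.001], [0.0, -0.001, -1.0]]
force: [-0.2, -0.3, -0.2]
opening: 0.007
[239.54545455 220.43636364]
[239.54545455 220.43636364]
button z 0.06507514892869061
strip z [0.1056, 0.105, 0.1055]
button z 0.06447448931319408
strip z [0.1049, 0.1053, 0.106]
```

View pics/top5.png

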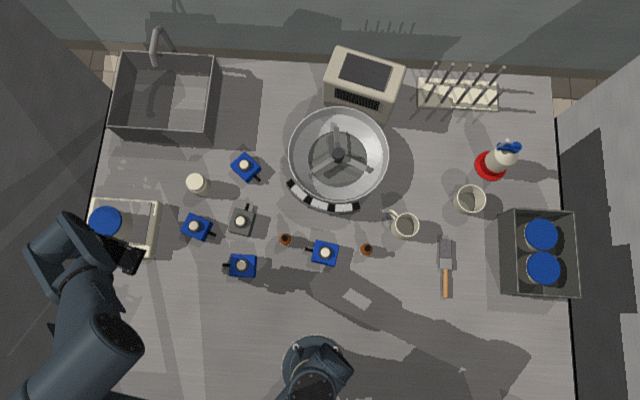

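The scene is unchanged: button at the same pixel (239.5,220.4), strip and button back at their start heights, no force on the tool.

```bash
python3 -c "
from rig import hand_in
print(hand_in())"
```

```text
the job is handed in; nothing more can be done
None
```

I ran the whole strip with shut fingers, from the right end pad (pad_d, far from the reset box) to the left end pad (pad_a). I then pressed the reset button to its stop, let go and handed the job in at about 15 s. No verdict was reported.

- **Strip:** The readings along the run stayed at about 4 to 5 N, with the tool tip at about 101 mm. That is roughly 4 mm of press, clear of the 9 mm limit.
- **Button:** It bottomed out with the tip at 55.3 mm, about 7 mm in, and the force rose to 12.7 N before I let go.
- **Last checks:** The top view showed strip (about 105 mm) and button height back at their starting readings to within 1 mm. The button was at the same pixel as at the start, and the bystanders looked unmoved (compared by eye). The force on the tool was about zero.
- **Failures and disagreements:** The first move command was refused as invalid because rows must carry every key; nothing moved. The two cameras disagreed by 3 to 5 mm in y on where the pads are, so I used a value between them. Pictures along the way showed the fingers on the strip.

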